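# Kit repair parts for a fan and a grinder

## Task

Make up the two repair kits from the loose stock: first the fan kit, the black box capacitor and the brass bushing in the green tray; then the grinder kit, the ball bearing and the gear in the red tray, and the carbon brush dropped through the clear funnel into the red-based tube. In the trays put one part in each compartment (either one), flat on its floor and the same way up as it lies now, and leave the silver can capacitor and the white knob where they are.

Things in the scene. Friction and masses are not known exactly. Their poses are not given: they have to be found in the camera images.
- capacitor_mid (a point): Black box-shaped fan capacitor with a pale label on its two long sides and two metal terminals on top, 24 (x) by 40 (y) by 30 mm high, standing on the table, 40 to 65 g. The point is its centre, 15 mm above its underside; y is its long side, z points up.
- bushing_mid (a point): Brass motor bushing: flange 34 mm across and 6 mm high at the bottom, above it a barrel 26 mm across, total height 26 mm; dark bore on top (look only). The point is on its axis half-way up; z points up.
- bearing_mid (a point): Bright steel ball bearing with an orange seal, a disc 40 mm across and 16 mm high, lying flat; its bore is closed (look only). The point is on its axis half-way up; z points up.
- gear_mid (a point): Dark steel gear lying flat, hub up: toothed disc 44 mm across and 16 mm high (smooth to the touch), above it a hub 22 mm across, total height 26 mm. The point is on its axis half-way up; z points up.
- brush_mid (a point): Carbon brush: small dark grey block 12 (x) by 20 (y) by 14 mm high, with a copper band near one end, 12 to 20 g. The point is its centre, 7 mm above its underside; y is its long side, z points up.
- green_tray: Green tray of the fan kit. Fixed. Open tray, outside 103 (x) by 162 (y) by 14 mm high, walls, floor and divider 4 mm thick; a divider along its x axis splits it into two equal compartments, each 95 (x) by 75 mm (y) inside, centred 39.5 mm to +y and -y of the origin, walls and divider 14 mm high. Origin: centre of the underside, on the table.
- red_tray: Red tray of the grinder kit. Fixed. Open tray, outside 103 (x) by 162 (y) by 14 mm high, walls, floor and divider 4 mm thick; a divider along its x axis splits it into two equal compartments, each 95 (x) by 75 mm (y) inside, centred 39.5 mm to +y and -y of the origin, walls and divider 14 mm high. Origin: centre of the underside, on the table.
- brush_tube: Fixed. Upright clear plastic tube with a funnel mouth on a round red base (84 mm across, 8 mm high): funnel rim 90 mm across outside, 84 inside, its top 105 mm above the table; the cone narrows down to the tube at 55 mm height; tube 38 mm outside, 32 mm inside, its inner floor 11 mm above the table. A brush let go over the middle of the funnel slides down into the tube by itself. Origin: on its axis, at the table.
- can_capacitor_mid (a point): Not wanted: silver round can capacitor, black top, 30 mm across, 38 mm high, standing. The point is on its axis half-way up; z points up.
- fan_knob_mid (a point): Not wanted: white stepped plastic knob, 38 mm across at the bottom, 26 at the top, 25 mm high. The point is on its axis half-way up; z points up.
Not all that is in view belongs to the job. What is shaped like the part that bears capacitor_mid but pink or purple is not meant.

How it is judged:
By the outcome, as a careful person would: the job done as asked, in the order asked, and still so for the second after the job is handed in, with the robot touching nothing.
It also fails if it takes over 112 s, if anything falls off the work surface, if the arm or the gripper's body presses on something with over 40 N, if the wrist force passes 120 N, or if a joint passes its speed limit or range.

## Robot

A 6-joint arm with a two-finger parallel gripper is mounted at the origin on the work surface. World frame = base frame: x ahead of the robot, y to its left, z up, the work surface at z = 0. Lengths are in m, angles in degrees, forces in N, time in s.
With the tool pointing down it reaches from about 0.35 to 0.95 m from the base axis. Payload 17.4 kg.
Tool frame: the origin (TCP) lies midway between the tips of the shut fingers; the grasp point (between the pads) lies 19 mm behind it; z points along the fingers, y is the line along which they close (so a half turn about z gives the same grasp; the last joint's range is limited). The gripper opens to 93 mm and grips with 3 to 60 N. Pads are 15 mm wide; open, the fingers measure 128 mm over their backs; the gripper's body (75 mm by 188 mm) begins 65 mm behind the grasp point.
Start: joints at [-69.087, 6.646, 82.598, -0, 90.757, -2.166], TCP at [0.265, -0.621, 0.219] pointing down, gripper open.
Joint ranges: [-162.19, 162.19], [-47.58, 125.68], [4.15, 143.07], [-65.23, 245.23], [0.69, 171.88], [-170.13, 170.13]. Speed limits (degrees/s): [108.29, 108.29, 127.2, 180, 180, 180].

## Interface

Orientations are given as a 3x3 rotation matrix whose columns are the frame's x, y, z axes.
In Python, from bench import arm gives the robot as it stands.
- The arm moves only by the shell command python3 -m inch 'ROWS' [OPENING]. ROWS is JSON, a list of rows, each an object of numbers: "x", "y", "z": the shift along the tool's x, y, z each as a share of 20 mm, from -1 to 1; "rx", "ry", "rz": the turn, a rotation vector about the tool's x, y, z each as a share of 0.08 rad, from -1 to 1. A call has 1 to 20 rows; each row shifts and turns the commanded pose from where the row before left it, along the tool's axes as they then stand; what a row does not reach is not made up. A row lasts 1/10 s, in which the tool goes at most 50 mm and 8.59 degrees, less where a joint would pass 70% of its speed; a pose out of reach is approached as far as the arm can. A call with a number of a shift or a turn outside -1 to 1 is refused whole. A call with a gripper value outside its range is refused whole. OPENING is the opening, from 0 (shut) to 1 (fully open), set as the call begins (- or left out, the last holds). The fingers move at their own pace and stop on an object; the grip force is fixed at half the most. Time passes only in rows, so rows that do not move let the fingers close. It gives the time, the measured TCP pose, the force, the opening and the grip force at its end, in the units of the state.
- arm.sense(): the state, without advancing time (a new reading comes with each control period).
- arm.read_camera(name): name is "side" or "top"; returns the picture (384x512x3 uint8, red, green, blue); there is no depth.
- arm.camera_params(name): a dict with "fx", "fy", "cx", "cy" (pixels), "D" ([k1, k2, p1, p2, k3] as OpenCV has them; the pictures are not rectified), "position" and "rotation" of the camera in the world. Camera axes: x right, y down, z forward; pixel columns grow to the right and rows downward; lengths in m; the calibration is good to about 2 mm. A picture is of the moment at which its call begins. camera_params takes no time and is no camera call.
- arm.hand_in(): hands the job in; it is judged then, once.
The state is a dict: "clock": time; "q": joint angles; "qd": joint speeds; "effort": joint torques, N m; "ee_pos": TCP position; "orientation": TCP orientation; "wrist_force": force on the tool from outside, world axes, zero at the start; "ft_torque": the same for the moment, N m; "grip_width": opening from 0.0 (shut) to 1.0 (fully open); "grasp_force": force on a finger pad.
Only numpy, scipy, OpenCV 4.12 (cv2) and the standard library are available. Lean on these libraries where they do the work, as an engineer would, in place of code of your own. Each camera call takes 0.05 s, during which the arm holds its last target. There are 200 camera calls.

## Working session

There is one attempt and no reset: what is moved stays moved. The work goes in short steps, Python scripts to look and compute and a shell command to move; the robot and the scene stay as the last step left them, time stands still between calls to the robot, and variables do not carry over. Pictures are saved under pics/ and viewed, at most 14 in all, crops included, and the job is handed in when it is done.

```bash
ls; mkdir -p pics
python3 - <<'E'
from bench import arm
import cv2
for n in("side","top"):
    im=arm.read_camera(n); cv2.imwrite(f"pics/{n}0.png",im[:,:,::-1]); p=arm.camera_params(n)
    print(n,{k:(v if not hasattr(v,'tolist') else v.tolist()) for k,v in p.items()})
s=arm.sense();print(s)
E
```

```text
pics
side {'fx': 429.0975951912586, 'fy': 429.0975951912586, 'cx': 249.60799604159624, 'cy': 193.51908854371501, 'D': [-0.12332431468391886, 0.0, 0.0, 0.0, 0.0], 'position': [0.1579493403135822, 0.5450422388268191, 0.6905127562499654], 'rotation': [[-0.8407185074395854, -0.3822192898390403, 0.3835372286017296], [-0.5414505686518049, 0.58706502207591, -0.6018188610883248], [0.004865486120911797, -0.7136267051687114, -0.7005092809626838]]}
top {'fx': 352.4544392280328, 'fy': 352.4544392280328, 'cx': 250.59566732278344, 'cy': 192.55902989296874, 'D': [0.03230490332052021, 0.0, 0.0, 0.0, 0.0], 'position': [0.390036449349663, -0.004865757300175244, 0.8095880567728337], 'rotation': [[-0.005609552947433184, -0.987686417524658, 0.15634600587490846], [-0.9999841861676207, 0.005603170895941637, -0.00048155019689053027], [-0.0004004128009899211, -0.15634623472670475, -0.9877022297010225]]}
{'clock': 0.1, 'q': array([-6.90866043e+01,  6.67226398e+00,  8.26313315e+01, -9.70206804e-04,
        9.07534391e+01, -2.16465926e+00]), 'qd': array([-0.06168819, -0.10538678, -0.17484327, -0.09682619,  0.09402719,
        0.01769798]), 'effort': array([ 1.52853325e-03, -7.22894311e+01, -6.23863435e+01,  7.81011907e-02,
        2.28140684e-02, -1.70699559e-05]), 'ee_pos': array([ 0.26453067, -0.62082871,  0.2179749 ]), 'orientation': array([[ 9.19971788e-01,  3.91984402e-01, -3.71144978e-04],
       [ 3.91984577e-01, -9.19971324e-01,  9.23817278e-04],
       [ 2.06792266e-05, -9.95368940e-04, -9.99999504e-01]]), 'wrist_force': array([ 0.09979485, -0.5190481 , -0.17592185]), 'ft_torque': array([-0.05629753,  0.03962239,  0.02457487]), 'grasp_force': 0.0, 'grip_width': 1.0015973810745613}
```

View pics/side0.png

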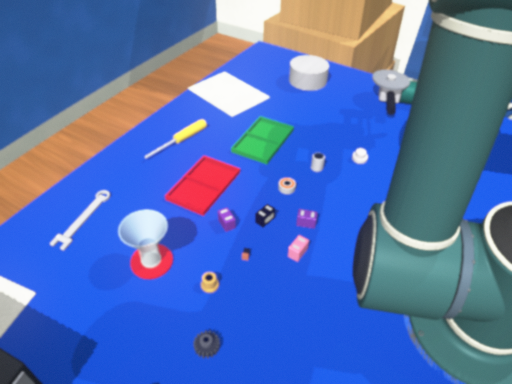

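View pics/top0.png

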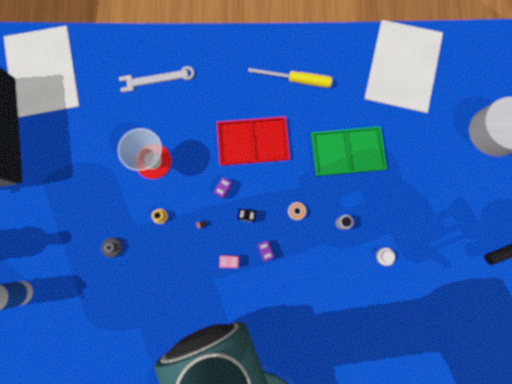

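The side view shows the black capacitor at (265,215), bushing (209,282), bearing (287,186), gear (207,343), brush (246,255), and the tube's red base at (151,262). The top view shows the same parts at (246,215), (160,216), (297,211), (112,247), (201,225) and (154,161). It also shows the red tray at (254,141), the green tray at (349,150), the can at (345,222) and the knob at (386,257).

```bash
cat > h.py <<'E'
import cv2, numpy as np
from bench import arm
def ray(n,px):
    p=arm.camera_params(n); K=np.array([[p['fx'],0,p['cx']],[0,p['fy'],p['cy']],[0,0,1]])
    u=cv2.undistortPoints(np.array(px,float).reshape(-1,1,2),K,np.array(p['D']))[:,0]
    d=np.c_[u,np.ones(len(u))]@np.array(p['rotation']).T
    return np.array(p['position']),d/np.linalg.norm(d,axis=1)[:,None]
def plane(n,px,z):
    o,d=ray(n,px); return o+d*((z-o[2])/d[:,2])[:,None]
def tri(a,b):
    o1,d1=ray('side',a);o2,d2=ray('top',b);d1,d2=d1[0],d2[0]
    t=np.linalg.lstsq(np.c_[d1,-d2],o2-o1,rcond=None)[0]
    P,Q=o1+t[0]*d1,o2+t[1]*d2
    return (P+Q)/2,np.linalg.norm(P-Q)*1e3
def blob(im,seed,f=None,r=30):
    """largest non-table (or masked by f on hsv) contour near the seed"""
    hsv=cv2.cvtColor(im,cv2.COLOR_RGB2HSV).astype(int)
    H,S,V=hsv[...,0],hsv[...,1],hsv[...,2]
    m=~((H>100)&(H<130)&(S>130)) if f is None else f(H,S,V)
    w=np.zeros(m.shape,bool);x,y=seed;w[max(0,y-r):y+r,max(0,x-r):x+r]=1
    cs=cv2.findContours((m&w).astype(np.uint8),cv2.RETR_EXTERNAL,cv2.CHAIN_APPROX_NONE)[0]
    return max(cs,key=cv2.contourArea)
def cen(c):
    M=cv2.moments(c);return M['m10']/M['m00'],M['m01']/M['m00']
red=lambda H,S,V:((H<8)|(H>172))&(S>170)
green=lambda H,S,V:(H>45)&(H<85)&(S>100)
S={'cap':((265,215),(246,215),15),'bush':((209,282),(160,216),16),'bear':((287,186),(297,211),16),'gear':((207,343),(112,247),20),
'brush':((246,255),(201,225),10),'can':((318,162),(345,222),16),'knob':((360,156),(386,257),16)}
E
python3 - <<'E'
from h import *
np.set_printoptions(precision=4,suppress=True)
A=arm.read_camera('side');B=arm.read_camera('top')
for k,(a,b,r) in S.items():
    ca,cb=blob(A,a,r=r),blob(B,b,r=r)
    P,g=tri(cen(ca),cen(cb)); print(k,P,'gap',round(g,1),np.round(cen(ca)),np.round(cen(cb)),cv2.contourArea(cb), 'box w/ mid-plane', end=' ')
    x=plane('top',cv2.boxPoints(cv2.minAreaRect(cb)),P[2]); e=x[1:3,:2]-x[0:2,:2]
    print(np.linalg.norm(e,axis=1),np.degrees(np.arctan2(e[:,1],e[:,0])))
for k,a,b,f in(('red',(203,184),(254,141),red),('green',(263,139),(349,150),green)):
    ca,cb=blob(A,a,f,50),blob(B,b,f,50)
    print(k,tri(cen(ca),cen(cb)));ra=cv2.minAreaRect(cb);x=plane('top',cv2.boxPoints(ra),.014);e=x[1:3,:2]-x[0:2,:2]
    print(x.mean(0),np.linalg.norm(e,axis=1),np.degrees(np.arctan2(e[:,1],e[:,0])))
cb=blob(B,(154,161),red,30); ca=blob(A,(151,262),red,30);print('base',plane('top',[cen(cb)],.008),plane('side',[cen(ca)],.008))
x,y,w,h=cv2.boundingRect(ca);print(x,y,w,h,cv2.boundingRect(cb))
# rim ellipse centre at seeds seen by eye
print('rim',tri((144,229),(139.5,149.5)))
E
```

```text
cap [0.4619 0.0036 0.0222] gap 3.1 [267. 214.] [246. 215.] 136.0 box w/ mid-plane [0.0236 0.0358] [ -9.4529 -99.8264]
bush [0.4647 0.2023 0.0117] gap 0.5 [209. 282.] [159. 216.] 202.0 box w/ mid-plane [0.0362 0.0363] [ -90.3661 -178.144 ]
bear [ 0.474  -0.1099  0.0094] gap 0.3 [287. 185.] [297. 211.] 270.5 box w/ mid-plane [0.0434 0.0412] [-90.3114 178.2419]
gear [0.3951 0.3055 0.0118] gap 0.3 [206. 344.] [111. 247.] 273.5 box w/ mid-plane [0.042  0.0396] [ -90.5057 -176.8404]
brush [0.4448 0.1104 0.0078] gap 0.0 [245. 255.] [200. 224.] 35.5 box w/ mid-plane [0.0204 0.0136] [ -90.3669 -179.1196]
can [ 0.4478 -0.2152  0.0165] gap 0.4 [317. 162.] [344. 222.] 200.0 box w/ mid-plane [0.0398 0.0325] [ -64.036  -156.0418]
knob [ 0.3715 -0.3031  0.0119] gap 0.7 [360. 156.] [385. 256.] 276.5 box w/ mid-plane [0.0419 0.0392] [-90.109  175.7694]
red (array([ 0.6421, -0.0103,  0.0032]), np.float64(0.472683674724579))
[ 0.639  -0.0104  0.014 ] [0.1592 0.1006] [ -85.5957 -176.7877]
green (array([ 0.6168, -0.2357,  0.0015]), np.float64(1.6581512949203583))
[ 0.6131 -0.233   0.014 ] [0.1682 0.1024] [ -85.1062 -178.535 ]
base [[0.5788 0.2072 0.008 ]] [[0.5827 0.2308 0.008 ]]
132 247 40 31 (140, 148, 30, 30)
rim (array([0.5917, 0.2225, 0.1033]), np.float64(2.763572841241801))
```

Run:
```python
from h import *
A=arm.read_camera('side');B=arm.read_camera('top')
t=B[120:240,105:265];s=A[195:285,115:285]
R=lambda i,w,h:cv2.resize(i,(w,h),interpolation=cv2.INTER_CUBIC)
cv2.imwrite('pics/c1.png',np.vstack([R(B[120:180,110:270],800,300),R(B[195:255,110:270],800,300)])[:,:,::-1])
cv2.imwrite('pics/c2.png',R(A[195:285,115:285],800,424)[:,:,::-1])
```

```text
(no output)
```

View pics/c1.png

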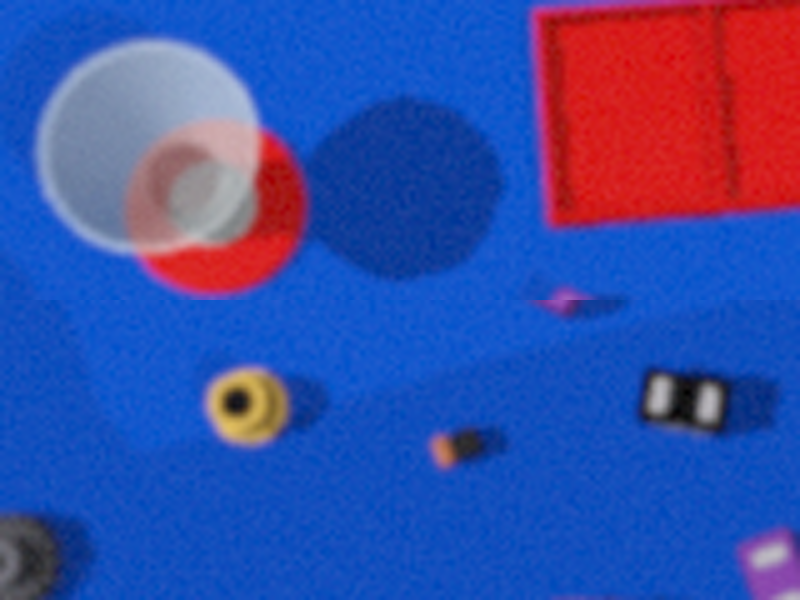

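View pics/c2.png

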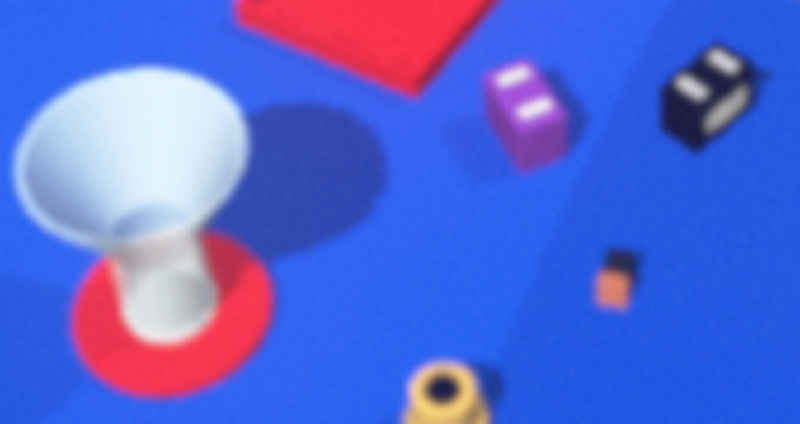

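The zooms give these positions:
- **Funnel:** rim centre is about (139.6,149.2) top and (143,228.4) side. Base centre is (153.2,161.4) top and (151.5,261.7) side.
- **Capacitor:** terminals are at (242,214) and (252.2,215.4) top, and (261.8,213.5) and (268.8,208) side.
- **Brush:** it lies from (198.6,225) to (203.4,224) in the top view.

Run:
```python
from h import *
np.set_printoptions(precision=4,suppress=True)
print('rim',tri((143,228.4),(139.6,149.2)));print('base',tri((151.5,261.7),(153.2,161.4)),plane('top',[(153.2,161.4)],.008))
a=tri((261.8,213.5),(242,214));b=tri((268.8,208),(252.2,215.4));print('term',a,b,(a[0]+b[0])/2)
d=b[0]-a[0];print(np.degrees(np.arctan2(d[0],-d[1])))
x=plane('top',[(242,214),(252.2,215.4)],.031);d=x[1]-x[0];print('cap z.031',x.mean(0),'rot',np.degrees(np.arctan2(d[0],-d[1])))
B=arm.read_camera('top');c=blob(B,(246,215),r=15);(p,s,an)=cv2.minAreaRect(c);print(p,s,an)
x=plane('top',[(198.6,225),(203.4,224)],.01);d=x[1]-x[0];print('brush',x.mean(0),np.degrees(np.arctan2(d[0],-d[1])))
s=arm.sense();print(s['ee_pos'],np.degrees(np.arctan2(*s['orientation'][[1,0],1])))
```

```text
rim (array([0.5929, 0.2226, 0.1039]), np.float64(1.160284615484007))
base (array([0.593 , 0.2226, 0.0028]), np.float64(0.022143037109533473)) [[0.5917 0.2212 0.008 ]]
term (array([0.4655, 0.0141, 0.0303]), np.float64(0.23677335929650936)) (array([ 0.4622, -0.0086,  0.029 ]), np.float64(0.19808096150494137)) [0.4638 0.0028 0.0296]
-8.3218924312297
cap z.031 [0.4637 0.0028 0.031 ] rot -8.156618016087911
(246.45948791503906, 215.24325561523438) (16.111101150512695, 10.52153491973877) 9.462322235107422
brush [0.4441 0.1074 0.01  ] 11.441123007829196
[ 0.2645 -0.621   0.2185] -66.92301113439379
```

Measured heights agree with the text: rim at 0.104, capacitor top at 0.030, parts at about half height. First I turn to the capacitor's yaw (tool y at −8.2°), then travel.

```bash
cat >> h.py <<'E'
def go(x,y,z=None,psi=None):
    """print the shift (in 20 mm units, tool axes after the turn) and turn (0.08 rad units) to a target"""
    s=arm.sense();R=np.array(s['orientation']);p=np.array(s['ee_pos'])
    now=np.degrees(np.arctan2(R[1,1],R[0,1]));psi=now if psi is None else psi
    a=np.radians(psi);d=np.array([x,y])-p[:2]
    print('at',p.round(4),'psi',now.round(1),'tilt',R[:2,2].round(4),'| rz',round(-np.radians(psi-now)/.08,2),
      'x',round(float(-np.sin(a)*d[0]+np.cos(a)*d[1])/.02,2),'y',round(float(np.cos(a)*d[0]+np.sin(a)*d[1])/.02,2),
      'z',None if z is None else round((p[2]-z)/.02,2),'w',round(s['grip_width'],3),'F',np.round(s['wrist_force'],1),'t',s['clock'],'gf',round(s['grasp_force'],1))
E
python3 -m inch '[{"rz":-0.985},{"rz":-0.985},{"rz":-0.985},{"rz":-0.985},{"rz":-0.985},{"rz":-0.985},{"rz":-0.985},{"rz":-0.985},{"rz":-0.985},{"rz":-0.985},{"rz":-0.985},{"rz":-0.985},{"rz":-0.985},{},{}]' 0.65
python3 -c "from h import *;go(.4637,.0028,.1,-8.2)"
```

```text
at [ 0.2645 -0.621   0.2185] psi -66.9 tilt [-0.0001  0.0003] | rz -12.81 x 32.29 y 5.41 z 5.92 w 1.003 F [-0.1  0.2 -0.1] t 0.35 gf 0.0invalid input
```

```bash
python3 -m inch '[{"rz":-0.985},{"rz":-0.985},{"rz":-0.985},{"rz":-0.985},{"rz":-0.985},{"rz":-0.985},{"rz":-0.985},{"rz":-0.985},{"rz":-0.985},{"rz":-0.985},{"rz":-0.985},{"rz":-0.985},{"rz":-0.985},{"z":0},{"z":0}]' 0.65
python3 -c "from h import *;go(.4637,.0028,.1,-8.2)"
```

```text
at [ 0.2645 -0.621   0.2185] psi -66.9 tilt [-0.0001  0.0003] | rz -12.81 x 32.29 y 5.41 z 5.92 w 1.003 F [-0.1  0.2 -0.1] t 0.35 gf 0.0invalid input
```

```bash
python3 -m inch --help | head; python3 -m inch '[{"x":0,"y":0,"z":0,"rx":0,"ry":0,"rz":-0.98}]' 0.65; python3 -m inch '[{"rz":-0.98}]'
```

```text
clock: 0.45
ee_pos: [0.2646, -0.621, 0.2186]
orientation: [[0.886, 0.463, -0.0], [0.463, -0.886, 0.0], [0.0, -0.0, -1.0]]
wrist_force: [-1.0, -0.2, -0.9]
grip_width: 0.953
grasp_force: 0.0invalid input: not JSON, or not a number
invalid input
```

All six keys are needed in each row.

```bash
python3 -m inch '[{"x":0,"y":0,"z":0,"rx":0,"ry":0,"rz":-0.985},{"x":0,"y":0,"z":0,"rx":0,"ry":0,"rz":-0.985},{"x":0,"y":0,"z":0,"rx":0,"ry":0,"rz":-0.985},{"x":0,"y":0,"z":0,"rx":0,"ry":0,"rz":-0.985},{"x":0,"y":0,"z":0,"rx":0,"ry":0,"rz":-0.985},{"x":0,"y":0,"z":0,"rx":0,"ry":0,"rz":-0.985},{"x":0,"y":0,"z":0,"rx":0,"ry":0,"rz":-0.985},{"x":0,"y":0,"z":0,"rx":0,"ry":0,"rz":-0.985},{"x":0,"y":0,"z":0,"rx":0,"ry":0,"rz":-0.985},{"x":0,"y":0,"z":0,"rx":0,"ry":0,"rz":-0.985},{"x":0,"y":0,"z":0,"rx":0,"ry":0,"rz":-0.985},{"x":0,"y":0,"z":0,"rx":0,"ry":0,"rz":-0.985},{"x":1,"y":0.2,"z":0,"rx":0,"ry":0,"rz":0},{"x":1,"y":0.2,"z":0,"rx":0,"ry":0,"rz":0},{"x":1,"y":0.2,"z":0,"rx":0,"ry":0,"rz":0},{"x":1,"y":0.2,"z":0,"rx":0,"ry":0,"rz":0},{"x":1,"y":0.2,"z":0,"rx":0,"ry":0,"rz":0},{"x":1,"y":0.2,"z":0,"rx":0,"ry":0,"rz":0}]' 0.65
python3 -c "from h import *;go(.4637,.0028,.1,-8.2)"
```

```text
clock: 2.25
ee_pos: [0.3059, -0.5045, 0.2186]
orientation: [[0.144, 0.99, 0.0], [0.99, -0.144, 0.0], [0.0, 0.0, -1.0]]
wrist_force: [0.3, -0.1, 0.2]
grip_width: 0.651
grasp_force: 0.0
at [ 0.3059 -0.5045  0.2186] psi -8.3 tilt [0. 0.] | rz -0.01 x 26.23 y 4.19 z 5.93 w 0.651 F [ 0.3 -0.1  0.2] t 2.25 gf 0.0
```

```bash
python3 -m inch '[{"x":1,"y":0.16,"z":0,"rx":0,"ry":0,"rz":0},{"x":1,"y":0.16,"z":0,"rx":0,"ry":0,"rz":0},{"x":1,"y":0.16,"z":0,"rx":0,"ry":0,"rz":0},{"x":1,"y":0.16,"z":0,"rx":0,"ry":0,"rz":0},{"x":1,"y":0.16,"z":0,"rx":0,"ry":0,"rz":0},{"x":1,"y":0.16,"z":0,"rx":0,"ry":0,"rz":0},{"x":1,"y":0.16,"z":0,"rx":0,"ry":0,"rz":0},{"x":1,"y":0.16,"z":0,"rx":0,"ry":0,"rz":0},{"x":1,"y":0.16,"z":0,"rx":0,"ry":0,"rz":0},{"x":1,"y":0.16,"z":0,"rx":0,"ry":0,"rz":0},{"x":1,"y":0.16,"z":0,"rx":0,"ry":0,"rz":0},{"x":1,"y":0.16,"z":0,"rx":0,"ry":0,"rz":0},{"x":1,"y":0.16,"z":0,"rx":0,"ry":0,"rz":0},{"x":1,"y":0.16,"z":0,"rx":0,"ry":0,"rz":0},{"x":1,"y":0.16,"z":0,"rx":0,"ry":0,"rz":0},{"x":1,"y":0.16,"z":0,"rx":0,"ry":0,"rz":0},{"x":1,"y":0.16,"z":0,"rx":0,"ry":0,"rz":0},{"x":1,"y":0.16,"z":0,"rx":0,"ry":0,"rz":0},{"x":1,"y":0.16,"z":0,"rx":0,"ry":0,"rz":0},{"x":1,"y":0.16,"z":0,"rx":0,"ry":0,"rz":0}]'
python3 -m inch '[{"x":1,"y":0.16,"z":0.8,"rx":0,"ry":0,"rz":0},{"x":1,"y":0.16,"z":1,"rx":0,"ry":0,"rz":0},{"x":1,"y":0.16,"z":1,"rx":0,"ry":0,"rz":0},{"x":1,"y":0.16,"z":1,"rx":0,"ry":0,"rz":0},{"x":1,"y":0.16,"z":1,"rx":0,"ry":0,"rz":0},{"x":1,"y":0.16,"z":1,"rx":0,"ry":0,"rz":0},{"x":0.23,"y":0.03,"z":0.1,"rx":0,"ry":0,"rz":0},{"x":0,"y":0,"z":0,"rx":0,"ry":0,"rz":0},{"x":0,"y":0,"z":0,"rx":0,"ry":0,"rz":0}]'
python3 -c "
from h import *;go(.4637,.0028,.005,-8.2)
A=arm.read_camera('side')[150:290,190:370];cv2.imwrite('pics/d1.png',cv2.resize(A,(771,600),interpolation=2)[:,:,::-1])"
```

```text
clock: 4.25
ee_pos: [0.4262, -0.1174, 0.2187]
orientation: [[0.143, 0.99, 0.0], [0.99, -0.143, -0.0], [-0.0, 0.0, -1.0]]
wrist_force: [0.2, 0.1, 0.5]
grip_width: 0.651
grasp_force: 0.0
clock: 5.15
ee_pos: [0.4639, 0.0012, 0.1018]
orientation: [[0.143, 0.99, 0.001], [0.99, -0.143, -0.0], [-0.0, 0.001, -1.0]]
wrist_force: [0.1, -0.7, 0.1]
grip_width: 0.65
grasp_force: 0.0
at [0.4639 0.0012 0.1018] psi -8.2 tilt [ 0.0012 -0.0002] | rz -0.01 x 0.08 y -0.02 z 4.84 w 0.65 F [ 0.1 -0.7  0.1] t 5.15 gf 0.0
```

View pics/d1.png

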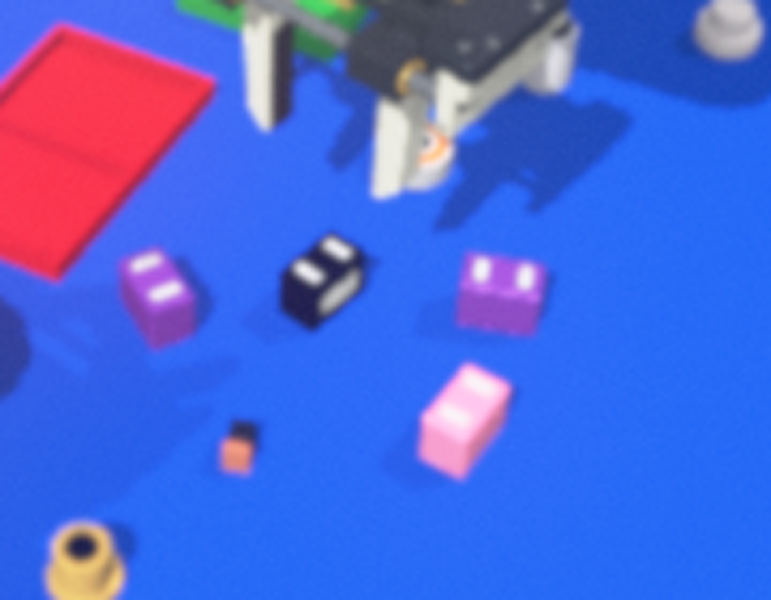

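The open fingers stand above the capacitor (crop about (322,280)), with tips at crop (265,128) and (385,195), and no neighbour lies below them. I'll lower and close.

```bash
python3 -m inch '[{"x":0.08,"y":0,"z":1,"rx":0,"ry":0,"rz":0},{"x":0,"y":0,"z":1,"rx":0,"ry":0,"rz":0},{"x":0,"y":0,"z":1,"rx":0,"ry":0,"rz":0},{"x":0,"y":0,"z":1,"rx":0,"ry":0,"rz":0},{"x":0,"y":0,"z":0.4,"rx":0,"ry":0,"rz":0},{"x":0,"y":0,"z":0.4,"rx":0,"ry":0,"rz":0},{"x":0,"y":0,"z":0,"rx":0,"ry":0,"rz":0}]'
python3 -m inch '[{"x":0,"y":0,"z":0,"rx":0,"ry":0,"rz":0},{"x":0,"y":0,"z":0,"rx":0,"ry":0,"rz":0},{"x":0,"y":0,"z":0,"rx":0,"ry":0,"rz":0},{"x":0,"y":0,"z":0,"rx":0,"ry":0,"rz":0},{"x":0,"y":0,"z":0,"rx":0,"ry":0,"rz":0},{"x":0,"y":0,"z":0,"rx":0,"ry":0,"rz":0}]' 0.1
python3 -c "from h import *;go(.615,-.274,.12,0)"
```

```text
clock: 5.9
ee_pos: [0.4639, 0.0028, 0.0046]
orientation: [[0.144, 0.99, -0.0], [0.99, -0.144, -0.0], [-0.0, -0.0, -1.0]]
wrist_force: [-0.2, -0.3, 0.4]
grip_width: 0.653
grasp_force: 0.0
clock: 6.5
ee_pos: [0.4641, 0.003, 0.0048]
orientation: [[0.143, 0.99, 0.0], [0.99, -0.143, -0.0], [0.0, 0.0, -1.0]]
wrist_force: [-1.6, 0.9, 1.9]
grip_width: 0.252
grasp_force: 29.8
at [0.4641 0.003  0.0048] psi -8.3 tilt [ 0.0003 -0.    ] | rz -1.8 x -13.85 y 7.54 z -5.76 w 0.252 F [-1.6  0.9  1.9] t 6.5 gf 29.8
```

```bash
python3 -m inch '[{"x":0,"y":0,"z":-1,"rx":0,"ry":0,"rz":0},{"x":0,"y":0,"z":-1,"rx":0,"ry":0,"rz":-0.45},{"x":0,"y":0,"z":-1,"rx":0,"ry":0,"rz":-0.45},{"x":0,"y":0,"z":-1,"rx":0,"ry":0,"rz":-0.45},{"x":0,"y":0,"z":-0.5,"rx":0,"ry":0,"rz":-0.45},{"x":-0.99,"y":0.54,"z":0,"rx":0,"ry":0,"rz":0},{"x":-0.99,"y":0.54,"z":0,"rx":0,"ry":0,"rz":0},{"x":-0.99,"y":0.54,"z":0,"rx":0,"ry":0,"rz":0},{"x":-0.99,"y":0.54,"z":0,"rx":0,"ry":0,"rz":0},{"x":-0.99,"y":0.54,"z":0,"rx":0,"ry":0,"rz":0},{"x":-0.99,"y":0.54,"z":0,"rx":0,"ry":0,"rz":0},{"x":-0.99,"y":0.54,"z":0,"rx":0,"ry":0,"rz":0},{"x":-0.99,"y":0.54,"z":0,"rx":0,"ry":0,"rz":0},{"x":-0.99,"y":0.54,"z":0,"rx":0,"ry":0,"rz":0},{"x":-0.99,"y":0.54,"z":0,"rx":0,"ry":0,"rz":0},{"x":-0.99,"y":0.54,"z":0,"rx":0,"ry":0,"rz":0},{"x":-0.99,"y":0.54,"z":0,"rx":0,"ry":0,"rz":0},{"x":-0.99,"y":0.54,"z":0,"rx":0,"ry":0,"rz":0},{"x":-0.99,"y":0.54,"z":0,"rx":0,"ry":0,"rz":0},{"x":0,"y":0,"z":0,"rx":0,"ry":0,"rz":0}]'
python3 -c "
from h import *;go(.617,-.274,.0095,0)
A=arm.read_camera('side')[70:200,200:370];B=arm.read_camera('top')[100:230,270:440];cv2.imwrite('pics/d2.png',cv2.resize(np.hstack([A,B]),(800,306),interpolation=2)[:,:,::-1])"
```

```text
clock: 8.5
ee_pos: [0.6157, -0.276, 0.094]
orientation: [[0.001, 1.0, -0.001], [1.0, -0.001, -0.0], [-0.0, -0.001, -1.0]]
wrist_force: [0.9, 0.4, -0.8]
grip_width: 0.26
grasp_force: 29.8
at [ 0.6157 -0.276   0.094 ] psi -0.1 tilt [-0.0006 -0.    ] | rz -0.02 x 0.1 y 0.06 z 4.22 w 0.26 F [ 0.9  0.4 -0.8] t 8.5 gf 29.8
```

View pics/d2.png

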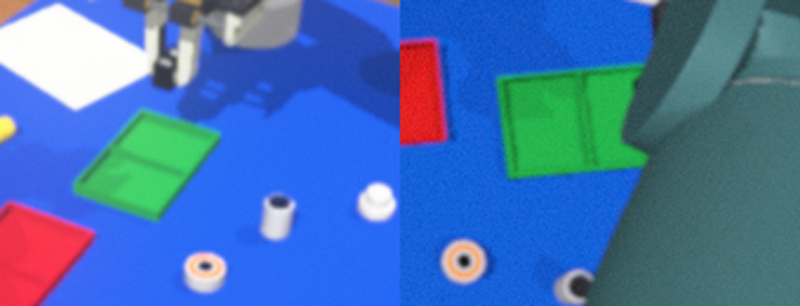

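The capacitor is held upright in the fingers above the far green compartment. The divider centre is near top px (348.6,150). I'll lower and release.

```bash
python3 -m inch '[{"x":0.1,"y":0.06,"z":1,"rx":0,"ry":0,"rz":0},{"x":0,"y":0,"z":1,"rx":0,"ry":0,"rz":0},{"x":0,"y":0,"z":1,"rx":0,"ry":0,"rz":0},{"x":0,"y":0,"z":0.6,"rx":0,"ry":0,"rz":0},{"x":0,"y":0,"z":0.4,"rx":0,"ry":0,"rz":0},{"x":0,"y":0,"z":0.2,"rx":0,"ry":0,"rz":0},{"x":0,"y":0,"z":0,"rx":0,"ry":0,"rz":0},{"x":0,"y":0,"z":0,"rx":0,"ry":0,"rz":0}]'
python3 -m inch '[{"x":0,"y":0,"z":0,"rx":0,"ry":0,"rz":0},{"x":0,"y":0,"z":0,"rx":0,"ry":0,"rz":0},{"x":0,"y":0,"z":0,"rx":0,"ry":0,"rz":0},{"x":0,"y":0,"z":-0.5,"rx":0,"ry":0,"rz":0},{"x":0,"y":0,"z":-1,"rx":0,"ry":0,"rz":0},{"x":0,"y":0,"z":-1,"rx":0,"ry":0,"rz":0},{"x":0,"y":0,"z":-1,"rx":0,"ry":0,"rz":0},{"x":0,"y":0,"z":-1,"rx":0,"ry":0,"rz":0},{"x":0,"y":0,"z":-1,"rx":0,"ry":0,"rz":0}]' 0.42
python3 -c "from h import *;go(.4647,.2023,.12,-70)"
```

```text
clock: 9.4
ee_pos: [0.6167, -0.2723, 0.0115]
orientation: [[-0.0, 1.0, 0.001], [1.0, 0.0, -0.0], [-0.0, 0.001, -1.0]]
wrist_force: [-0.3, -0.6, -0.6]
grip_width: 0.25
grasp_force: 29.8
clock: 10.3
ee_pos: [0.6164, -0.2721, 0.1224]
orientation: [[0.0, 1.0, 0.001], [1.0, -0.0, -0.0], [-0.0, 0.001, -1.0]]
wrist_force: [0.6, -0.8, 0.2]
grip_width: 0.42
grasp_force: 0.0
at [ 0.6164 -0.2721  0.1224] psi -0.0 tilt [ 0.0006 -0.0003] | rz 15.27 x 0.98 y -24.89 z 0.12 w 0.42 F [ 0.6 -0.8  0.2] t 10.3 gf 0.0
```

```bash
python3 -m inch '[{"x":1,"y":-0.32,"z":0,"rx":0,"ry":0,"rz":0},{"x":1,"y":-0.32,"z":0,"rx":0,"ry":0,"rz":0},{"x":1,"y":-0.32,"z":0,"rx":0,"ry":0,"rz":0},{"x":1,"y":-0.32,"z":0,"rx":0,"ry":0,"rz":0},{"x":1,"y":-0.32,"z":0,"rx":0,"ry":0,"rz":0},{"x":1,"y":-0.32,"z":0,"rx":0,"ry":0,"rz":0},{"x":1,"y":-0.32,"z":0,"rx":0,"ry":0,"rz":0},{"x":1,"y":-0.32,"z":0,"rx":0,"ry":0,"rz":0},{"x":1,"y":-0.32,"z":0,"rx":0,"ry":0,"rz":0},{"x":1,"y":-0.32,"z":0,"rx":0,"ry":0,"rz":0},{"x":1,"y":-0.32,"z":0,"rx":0,"ry":0,"rz":0},{"x":1,"y":-0.32,"z":0,"rx":0,"ry":0,"rz":0},{"x":1,"y":-0.32,"z":0,"rx":0,"ry":0,"rz":0},{"x":1,"y":-0.32,"z":0,"rx":0,"ry":0,"rz":0},{"x":1,"y":-0.32,"z":0,"rx":0,"ry":0,"rz":0},{"x":1,"y":-0.32,"z":0,"rx":0,"ry":0,"rz":0},{"x":1,"y":-0.32,"z":0,"rx":0,"ry":0,"rz":0},{"x":1,"y":-0.32,"z":0,"rx":0,"ry":0,"rz":0},{"x":1,"y":-0.32,"z":0,"rx":0,"ry":0,"rz":0},{"x":1,"y":-0.32,"z":0,"rx":0,"ry":0,"rz":0}]' 0.6
python3 -m inch '[{"x":1,"y":-0.32,"z":0,"rx":0,"ry":0,"rz":0},{"x":1,"y":-0.32,"z":0,"rx":0,"ry":0,"rz":0},{"x":1,"y":-0.32,"z":0,"rx":0,"ry":0,"rz":0},{"x":0.7,"y":-0.2,"z":0,"rx":0,"ry":0,"rz":0},{"x":0,"y":0,"z":0,"rx":0,"ry":0,"rz":0.98},{"x":0,"y":0,"z":0,"rx":0,"ry":0,"rz":0.98},{"x":0,"y":0,"z":0,"rx":0,"ry":0,"rz":0.98},{"x":0,"y":0,"z":0,"rx":0,"ry":0,"rz":0.98},{"x":0,"y":0,"z":0,"rx":0,"ry":0,"rz":0.98},{"x":0,"y":0,"z":0,"rx":0,"ry":0,"rz":0.98},{"x":0,"y":0,"z":0,"rx":0,"ry":0,"rz":0.98},{"x":0,"y":0,"z":0,"rx":0,"ry":0,"rz":0.98},{"x":0,"y":0,"z":0,"rx":0,"ry":0,"rz":0.98},{"x":0,"y":0,"z":0,"rx":0,"ry":0,"rz":0.98},{"x":0,"y":0,"z":0,"rx":0,"ry":0,"rz":0}]'
python3 -c "
from h import *;go(.4647,.2023,.01)
A=arm.read_camera('side');print(cen(blob(A,(209,282),r=16)));c=blob(A,(206,343),r=20)
cv2.imwrite('pics/d3.png',cv2.resize(A[60:350,110:400],(600,600),interpolation=2)[:,:,::-1])"
```

```text
clock: 12.3
ee_pos: [0.4875, 0.1293, 0.1207]
orientation: [[-0.0, 1.0, 0.0], [1.0, 0.0, 0.0], [0.0, 0.0, -1.0]]
wrist_force: [-0.2, -0.2, 0.7]
grip_width: 0.601
grasp_force: 0.0
clock: 13.8
ee_pos: [0.4649, 0.2021, 0.1206]
orientation: [[0.707, 0.707, 0.0], [0.707, -0.707, -0.0], [-0.0, 0.0, -1.0]]
wrist_force: [0.3, 0.1, 0.0]
grip_width: 0.602
grasp_force: 0.0
at [0.4649 0.2021 0.1206] psi -45.0 tilt [ 0. -0.] | rz -0.0 x -0.0 y -0.01 z 5.53 w 0.602 F [0.3 0.1 0. ] t 13.8 gf 0.0
(209.12447916666665, 281.990625)
```

View pics/d3.png

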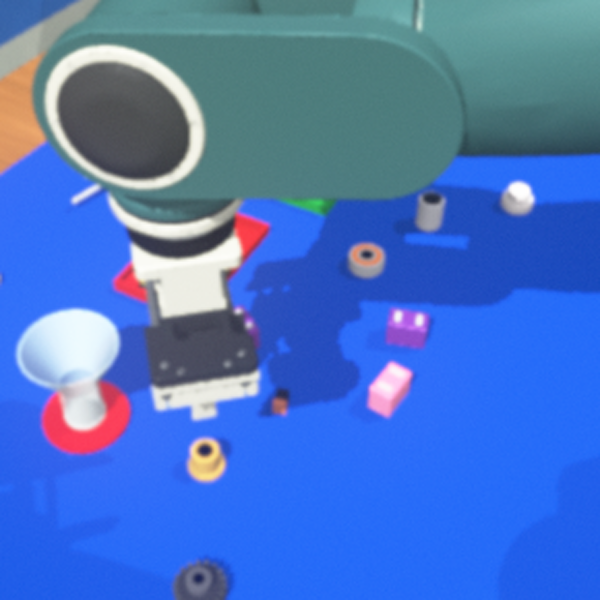

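The gripper is over the bushing (crop (206,460)) and stands well clear of the funnel. I'll descend and grip the barrel.

```bash
python3 -m inch '[{"x":0,"y":0,"z":1,"rx":0,"ry":0,"rz":0},{"x":0,"y":0,"z":1,"rx":0,"ry":0,"rz":0},{"x":0,"y":0,"z":1,"rx":0,"ry":0,"rz":0},{"x":0,"y":0,"z":1,"rx":0,"ry":0,"rz":0},{"x":0,"y":0,"z":1,"rx":0,"ry":0,"rz":0},{"x":0,"y":0,"z":0.5,"rx":0,"ry":0,"rz":0},{"x":0,"y":0,"z":0,"rx":0,"ry":0,"rz":0},{"x":0,"y":0,"z":0,"rx":0,"ry":0,"rz":0}]'
python3 -m inch '[{"x":0,"y":0,"z":0,"rx":0,"ry":0,"rz":0},{"x":0,"y":0,"z":0,"rx":0,"ry":0,"rz":0},{"x":0,"y":0,"z":0,"rx":0,"ry":0,"rz":0},{"x":0,"y":0,"z":0,"rx":0,"ry":0,"rz":0},{"x":0,"y":0,"z":0,"rx":0,"ry":0,"rz":0},{"x":0,"y":0,"z":0,"rx":0,"ry":0,"rz":0}]' 0.1
python3 -c "from h import *;go(.612,-.196,.11,0)"
```

```text
clock: 14.65
ee_pos: [0.4655, 0.202, 0.0114]
orientation: [[0.706, 0.709, 0.0], [0.709, -0.706, 0.0], [0.0, 0.0, -1.0]]
wrist_force: [1.1, 0.5, 0.4]
grip_width: 0.6
grasp_force: 0.0
clock: 15.25
ee_pos: [0.4653, 0.2019, 0.0109]
orientation: [[0.706, 0.708, 0.0], [0.708, -0.706, 0.0], [0.0, 0.0, -1.0]]
wrist_force: [0.0, -0.6, 3.1]
grip_width: 0.272
grasp_force: 30.0
at [0.4653 0.2019 0.0109] psi -44.9 tilt [0.0002 0.0001] | rz -9.8 x -19.89 y 7.33 z -4.96 w 0.272 F [ 0.  -0.6  3.1] t 15.25 gf 30.0
```

```bash
python3 -m inch '[{"x":0,"y":0,"z":-1,"rx":0,"ry":0,"rz":0},{"x":0,"y":0,"z":-1,"rx":0,"ry":0,"rz":0},{"x":0,"y":0,"z":-1,"rx":0,"ry":0,"rz":0},{"x":0,"y":0,"z":-1,"rx":0,"ry":0,"rz":0},{"x":0,"y":0,"z":-1,"rx":0,"ry":0,"rz":0},{"x":0,"y":0,"z":0,"rx":0,"ry":0,"rz":-0.98},{"x":0,"y":0,"z":0,"rx":0,"ry":0,"rz":-0.98},{"x":0,"y":0,"z":0,"rx":0,"ry":0,"rz":-0.98},{"x":0,"y":0,"z":0,"rx":0,"ry":0,"rz":-0.98},{"x":0,"y":0,"z":0,"rx":0,"ry":0,"rz":-0.98},{"x":0,"y":0,"z":0,"rx":0,"ry":0,"rz":-0.98},{"x":0,"y":0,"z":0,"rx":0,"ry":0,"rz":-0.98},{"x":0,"y":0,"z":0,"rx":0,"ry":0,"rz":-0.98},{"x":0,"y":0,"z":0,"rx":0,"ry":0,"rz":-0.98},{"x":0,"y":0,"z":0,"rx":0,"ry":0,"rz":-0.98}]'
python3 -m inch '[{"x":-1,"y":0.37,"z":0,"rx":0,"ry":0,"rz":0},{"x":-1,"y":0.37,"z":0,"rx":0,"ry":0,"rz":0},{"x":-1,"y":0.37,"z":0,"rx":0,"ry":0,"rz":0},{"x":-1,"y":0.37,"z":0,"rx":0,"ry":0,"rz":0},{"x":-1,"y":0.37,"z":0,"rx":0,"ry":0,"rz":0},{"x":-1,"y":0.37,"z":0,"rx":0,"ry":0,"rz":0},{"x":-1,"y":0.37,"z":0,"rx":0,"ry":0,"rz":0},{"x":-1,"y":0.37,"z":0,"rx":0,"ry":0,"rz":0},{"x":-1,"y":0.37,"z":0,"rx":0,"ry":0,"rz":0},{"x":-1,"y":0.37,"z":0,"rx":0,"ry":0,"rz":0},{"x":-1,"y":0.37,"z":0,"rx":0,"ry":0,"rz":0},{"x":-1,"y":0.37,"z":0,"rx":0,"ry":0,"rz":0},{"x":-1,"y":0.37,"z":0,"rx":0,"ry":0,"rz":0},{"x":-1,"y":0.37,"z":0,"rx":0,"ry":0,"rz":0},{"x":-1,"y":0.37,"z":0,"rx":0,"ry":0,"rz":0},{"x":-1,"y":0.37,"z":0,"rx":0,"ry":0,"rz":0},{"x":-1,"y":0.37,"z":0,"rx":0,"ry":0,"rz":0},{"x":-1,"y":0.37,"z":0,"rx":0,"ry":0,"rz":0},{"x":-0.9,"y":0.3,"z":0,"rx":0,"ry":0,"rz":0},{"x":-0.9,"y":0.3,"z":0,"rx":0,"ry":0,"rz":0}]'
python3 -m inch '[{"x":0,"y":0,"z":0,"rx":0,"ry":0,"rz":0},{"x":0,"y":0,"z":0,"rx":0,"ry":0,"rz":0}]'
python3 -c "
from h import *;go(.613,-.197,.016)
A=arm.read_camera('side')[70:200,200:370];B=arm.read_camera('top')[100:230,270:440];cv2.imwrite('pics/d4.png',cv2.resize(np.hstack([A,B]),(800,306),interpolation=2)[:,:,::-1])"
```

```text
clock: 16.75
ee_pos: [0.4651, 0.2018, 0.1104]
orientation: [[-0.003, 1.0, -0.0], [1.0, 0.003, -0.0], [-0.0, -0.0, -1.0]]
wrist_force: [0.6, 0.7, -0.6]
grip_width: 0.274
grasp_force: 30.0
clock: 18.75
ee_pos: [0.6109, -0.1955, 0.1106]
orientation: [[0.0, 1.0, -0.0], [1.0, -0.0, 0.0], [0.0, -0.0, -1.0]]
wrist_force: [-0.1, -0.5, -1.3]
grip_width: 0.272
grasp_force: 30.0
clock: 18.95
ee_pos: [0.6104, -0.1945, 0.1104]
orientation: [[0.001, 1.0, -0.0], [1.0, -0.001, 0.0], [0.0, -0.0, -1.0]]
wrist_force: [0.4, 1.1, -0.3]
grip_width: 0.267
grasp_force: 30.0
at [ 0.6104 -0.1945  0.1104] psi -0.0 tilt [-0.0004  0.0004] | rz -0.0 x -0.13 y 0.13 z 4.72 w 0.267 F [ 0.4  1.1 -0.3] t 18.95 gf 30.0
```

View pics/d4.png

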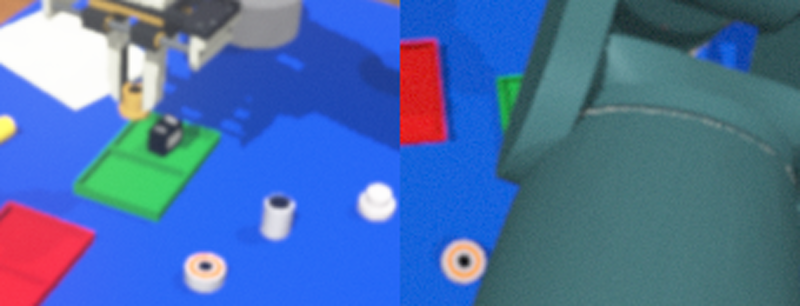

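The capacitor stands upright inside the far compartment, at crop (166,135), and the bushing is held. I'll lower it into the near compartment.

```bash
python3 -m inch '[{"x":-0.13,"y":0.13,"z":1,"rx":0,"ry":0,"rz":0},{"x":0,"y":0,"z":1,"rx":0,"ry":0,"rz":0},{"x":0,"y":0,"z":1,"rx":0,"ry":0,"rz":0},{"x":0,"y":0,"z":1,"rx":0,"ry":0,"rz":0},{"x":0,"y":0,"z":0.5,"rx":0,"ry":0,"rz":0},{"x":0,"y":0,"z":0.22,"rx":0,"ry":0,"rz":0},{"x":0,"y":0,"z":0,"rx":0,"ry":0,"rz":0},{"x":0,"y":0,"z":0,"rx":0,"ry":0,"rz":0}]'
python3 -m inch '[{"x":0,"y":0,"z":0,"rx":0,"ry":0,"rz":0},{"x":0,"y":0,"z":0,"rx":0,"ry":0,"rz":0},{"x":0,"y":0,"z":0,"rx":0,"ry":0,"rz":0},{"x":0,"y":0,"z":-0.5,"rx":0,"ry":0,"rz":0},{"x":0,"y":0,"z":-1,"rx":0,"ry":0,"rz":0},{"x":0,"y":0,"z":-1,"rx":0,"ry":0,"rz":0},{"x":0,"y":0,"z":-1,"rx":0,"ry":0,"rz":0},{"x":0,"y":0,"z":-1,"rx":0,"ry":0,"rz":0},{"x":0,"y":0,"z":-1,"rx":0,"ry":0,"rz":0}]' 0.48
python3 -c "from h import *;go(.474,-.110,.12,0)"
```

```text
clock: 19.85
ee_pos: [0.6135, -0.1968, 0.0173]
orientation: [[-0.0, 1.0, 0.001], [1.0, 0.0, -0.0], [-0.0, 0.001, -1.0]]
wrist_force: [-0.7, 0.3, -0.1]
grip_width: 0.277
grasp_force: 30.0
clock: 20.75
ee_pos: [0.613, -0.1968, 0.1281]
orientation: [[0.0, 1.0, 0.001], [1.0, -0.0, -0.0], [-0.0, 0.001, -1.0]]
wrist_force: [-1.2, -0.4, -1.1]
grip_width: 0.48
grasp_force: 0.0
at [ 0.613  -0.1968  0.1281] psi -0.0 tilt [ 0.0006 -0.0002] | rz -0.0 x 4.34 y -6.95 z 0.4 w 0.48 F [-1.2 -0.4 -1.1] t 20.75 gf 0.0
```

Next is the bearing.

```bash
python3 -m inch '[{"x":0.62,"y":-1,"z":0,"rx":0,"ry":0,"rz":0},{"x":0.62,"y":-1,"z":0,"rx":0,"ry":0,"rz":0},{"x":0.62,"y":-1,"z":0,"rx":0,"ry":0,"rz":0},{"x":0.62,"y":-1,"z":0,"rx":0,"ry":0,"rz":0},{"x":0.62,"y":-1,"z":0,"rx":0,"ry":0,"rz":0},{"x":0.62,"y":-1,"z":0,"rx":0,"ry":0,"rz":0},{"x":0.62,"y":-0.95,"z":0,"rx":0,"ry":0,"rz":0},{"x":0,"y":0,"z":1,"rx":0,"ry":0,"rz":0},{"x":0,"y":0,"z":1,"rx":0,"ry":0,"rz":0},{"x":0,"y":0,"z":0,"rx":0,"ry":0,"rz":0},{"x":0,"y":0,"z":0,"rx":0,"ry":0,"rz":0}]' 0.7
python3 -c "
from h import *;go(.474,-.110,.006)
A=arm.read_camera('side');print(cen(blob(A,(287,186),r=16)))
cv2.imwrite('pics/d5.png',cv2.resize(A[70:220,200:400],(800,600),interpolation=2)[:,:,::-1])"
```

```text
clock: 21.85
ee_pos: [0.4741, -0.11, 0.0872]
orientation: [[-0.0, 1.0, 0.0], [1.0, 0.0, -0.0], [-0.0, 0.0, -1.0]]
wrist_force: [-0.3, -0.0, -0.3]
grip_width: 0.699
grasp_force: 0.0
at [ 0.4741 -0.11    0.0872] psi 0.0 tilt [ 0.0002 -0.    ] | rz -0.0 x -0.0 y -0.01 z 4.06 w 0.699 F [-0.3 -0.  -0.3] t 21.85 gf 0.0
(286.59168370824807, 185.159509202454)
```

View pics/d5.png

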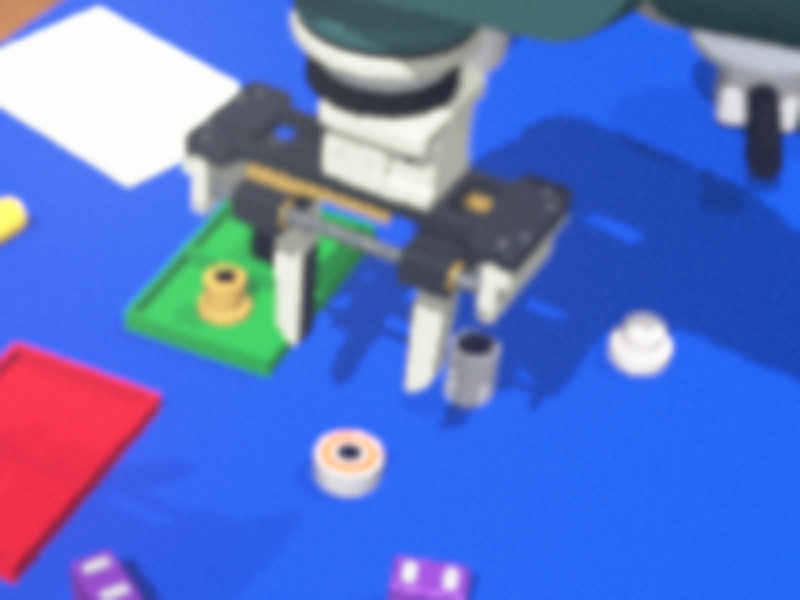

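The bushing sits flat in the near green compartment, at crop (224,295). The bearing is untouched at crop (348,465). I'll descend and grip it.

```bash
python3 -m inch '[{"x":0,"y":0,"z":1,"rx":0,"ry":0,"rz":0},{"x":0,"y":0,"z":1,"rx":0,"ry":0,"rz":0},{"x":0,"y":0,"z":1,"rx":0,"ry":0,"rz":0},{"x":0,"y":0,"z":0.7,"rx":0,"ry":0,"rz":0},{"x":0,"y":0,"z":0.4,"rx":0,"ry":0,"rz":0},{"x":0,"y":0,"z":0,"rx":0,"ry":0,"rz":0}]'
python3 -m inch '[{"x":0,"y":0,"z":0,"rx":0,"ry":0,"rz":0},{"x":0,"y":0,"z":0,"rx":0,"ry":0,"rz":0},{"x":0,"y":0,"z":0,"rx":0,"ry":0,"rz":0},{"x":0,"y":0,"z":0,"rx":0,"ry":0,"rz":0},{"x":0,"y":0,"z":0,"rx":0,"ry":0,"rz":0}]' 0.2
python3 -c "from h import *;go(.644,-.050,.09,0)"
```

```text
clock: 22.5
ee_pos: [0.4739, -0.1099, 0.0039]
orientation: [[0.0, 1.0, -0.001], [1.0, -0.0, 0.0], [0.0, -0.001, -1.0]]
wrist_force: [-0.9, 0.3, 0.4]
grip_width: 0.707
grasp_force: 0.0
clock: 23.0
ee_pos: [0.4743, -0.11, 0.0048]
orientation: [[-0.0, 1.0, 0.001], [1.0, 0.0, -0.0], [-0.0, 0.001, -1.0]]
wrist_force: [-0.5, 0.5, 4.8]
grip_width: 0.419
grasp_force: 30.0
at [ 0.4743 -0.11    0.0048] psi 0.0 tilt [ 0.0007 -0.0002] | rz 0.0 x 3.0 y 8.49 z -4.26 w 0.419 F [-0.5  0.5  4.8] t 23.0 gf 30.0
```

```bash
python3 -m inch '[{"x":0,"y":0,"z":-1,"rx":0,"ry":0,"rz":0},{"x":0,"y":0,"z":-1,"rx":0,"ry":0,"rz":0},{"x":0,"y":0,"z":-1,"rx":0,"ry":0,"rz":0},{"x":0.34,"y":0.94,"z":-1,"rx":0,"ry":0,"rz":0},{"x":0.34,"y":0.95,"z":0,"rx":0,"ry":0,"rz":0},{"x":0.33,"y":0.95,"z":0,"rx":0,"ry":0,"rz":0},{"x":0.33,"y":0.95,"z":0,"rx":0,"ry":0,"rz":0},{"x":0.33,"y":0.95,"z":0,"rx":0,"ry":0,"rz":0},{"x":0.33,"y":0.95,"z":0,"rx":0,"ry":0,"rz":0},{"x":0.33,"y":0.95,"z":0,"rx":0,"ry":0,"rz":0},{"x":0.33,"y":0.95,"z":0,"rx":0,"ry":0,"rz":0},{"x":0.33,"y":0.9,"z":0,"rx":0,"ry":0,"rz":0},{"x":0,"y":0,"z":0,"rx":0,"ry":0,"rz":0},{"x":0,"y":0,"z":0,"rx":0,"ry":0,"rz":0}]'
python3 -c "
from h import *;go(.644,-.050,.010)
A=arm.read_camera('side')[110:260,120:320];cv2.imwrite('pics/d6.png',cv2.resize(A,(800,600),interpolation=2)[:,:,::-1])"
```

```text
clock: 24.4
ee_pos: [0.6435, -0.0501, 0.0837]
orientation: [[-0.0, 1.0, -0.001], [1.0, 0.0, 0.0], [0.0, -0.001, -1.0]]
wrist_force: [0.1, -0.1, -0.9]
grip_width: 0.42
grasp_force: 30.0
at [ 0.6435 -0.0501  0.0837] psi 0.0 tilt [-0.0011  0.    ] | rz -0.0 x 0.01 y 0.03 z 3.68 w 0.42 F [ 0.1 -0.1 -0.9] t 24.4 gf 30.0
```

View pics/d6.png

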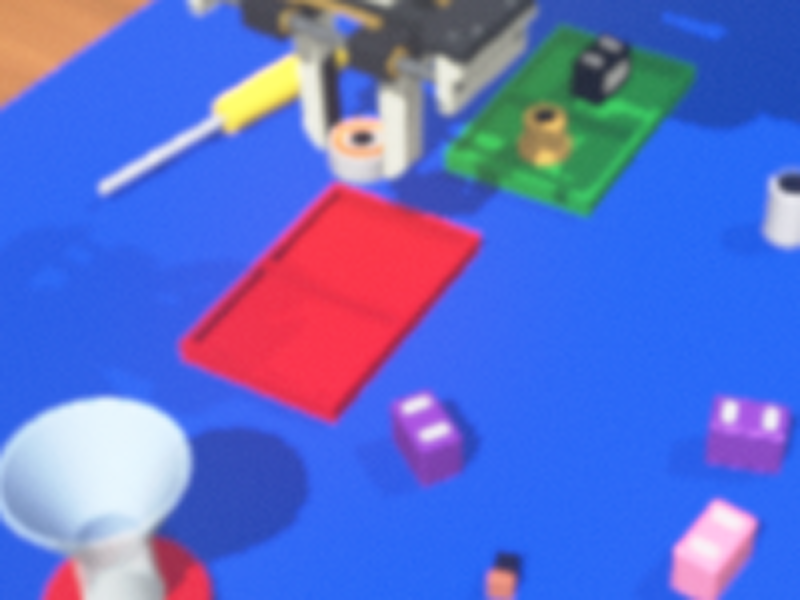

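The bearing is held level. The red tray's rim corners are at crop (340,185), (483,237), (335,418) and (182,346). I'll check the tray centre with these first.

```bash
python3 -c "
from h import *
c=np.array([(340,185),(483,237),(335,418),(182,346)])/4+[120,110]
x=plane('side',c,.014);print(x.round(3).tolist(),x.mean(0))"
```

```text
[[0.692, -0.087, 0.014], [0.591, -0.094, 0.014], [0.576, 0.072, 0.014], [0.681, 0.075, 0.014]] [ 0.63505468 -0.00861294  0.014     ]
```

```bash
python3 -m inch '[{"x":0,"y":-0.1,"z":1,"rx":0,"ry":0,"rz":0},{"x":0,"y":0,"z":1,"rx":0,"ry":0,"rz":0},{"x":0,"y":0,"z":1,"rx":0,"ry":0,"rz":0},{"x":0,"y":0,"z":0.5,"rx":0,"ry":0,"rz":0},{"x":0,"y":0,"z":0.22,"rx":0,"ry":0,"rz":0},{"x":0,"y":0,"z":0,"rx":0,"ry":0,"rz":0},{"x":0,"y":0,"z":0,"rx":0,"ry":0,"rz":0}]'
python3 -m inch '[{"x":0,"y":0,"z":0,"rx":0,"ry":0,"rz":0},{"x":0,"y":0,"z":0,"rx":0,"ry":0,"rz":0},{"x":0,"y":0,"z":0,"rx":0,"ry":0,"rz":0},{"x":0,"y":0,"z":-0.5,"rx":0,"ry":0,"rz":0},{"x":0,"y":0,"z":-1,"rx":0,"ry":0,"rz":0},{"x":0,"y":0,"z":-1,"rx":0,"ry":0,"rz":0},{"x":0,"y":0,"z":-1,"rx":0,"ry":0,"rz":0},{"x":0,"y":0,"z":-1,"rx":0,"ry":0,"rz":0},{"x":0,"y":0,"z":-1,"rx":0,"ry":0,"rz":0}]' 0.53
python3 -c "from h import *;go(.395,.3055,.12,0)"
```

```text
clock: 25.15
ee_pos: [0.6422, -0.0503, 0.0109]
orientation: [[0.0, 1.0, 0.001], [1.0, -0.0, -0.0], [-0.0, 0.001, -1.0]]
wrist_force: [0.1, -1.0, -1.3]
grip_width: 0.419
grasp_force: 30.0
clock: 26.05
ee_pos: [0.6418, -0.0501, 0.1216]
orientation: [[-0.0, 1.0, 0.001], [1.0, 0.0, -0.0], [-0.0, 0.001, -1.0]]
wrist_force: [1.0, -0.2, 0.1]
grip_width: 0.53
grasp_force: 0.0
at [ 0.6418 -0.0501  0.1216] psi 0.0 tilt [ 0.0006 -0.0001] | rz 0.0 x 17.78 y -12.34 z 0.08 w 0.53 F [ 1.  -0.2  0.1] t 26.05 gf 0.0
```

```bash
python3 -m inch '[{"x":1,"y":-0.69,"z":0,"rx":0,"ry":0,"rz":0},{"x":1,"y":-0.69,"z":0,"rx":0,"ry":0,"rz":0},{"x":1,"y":-0.69,"z":0,"rx":0,"ry":0,"rz":0},{"x":1,"y":-0.69,"z":0,"rx":0,"ry":0,"rz":0},{"x":1,"y":-0.69,"z":0,"rx":0,"ry":0,"rz":0},{"x":1,"y":-0.69,"z":0,"rx":0,"ry":0,"rz":0},{"x":1,"y":-0.69,"z":0,"rx":0,"ry":0,"rz":0},{"x":1,"y":-0.69,"z":0,"rx":0,"ry":0,"rz":0},{"x":1,"y":-0.69,"z":0,"rx":0,"ry":0,"rz":0},{"x":1,"y":-0.69,"z":0,"rx":0,"ry":0,"rz":0},{"x":1,"y":-0.69,"z":0,"rx":0,"ry":0,"rz":0},{"x":1,"y":-0.69,"z":0,"rx":0,"ry":0,"rz":0},{"x":1,"y":-0.69,"z":0,"rx":0,"ry":0,"rz":0},{"x":1,"y":-0.69,"z":0,"rx":0,"ry":0,"rz":0},{"x":1,"y":-0.69,"z":0,"rx":0,"ry":0,"rz":0},{"x":1,"y":-0.69,"z":0,"rx":0,"ry":0,"rz":0},{"x":1,"y":-0.69,"z":0,"rx":0,"ry":0,"rz":0},{"x":0.78,"y":-0.61,"z":0,"rx":0,"ry":0,"rz":0},{"x":0,"y":0,"z":1,"rx":0,"ry":0,"rz":0},{"x":0,"y":0,"z":0.5,"rx":0,"ry":0,"rz":0}]' 0.8
python3 -m inch '[{"x":0,"y":0,"z":0,"rx":0,"ry":0,"rz":0},{"x":0,"y":0,"z":0,"rx":0,"ry":0,"rz":0}]'
python3 -c "
from h import *;go(.395,.3055,.007)
A=arm.read_camera('side')
cv2.imwrite('pics/d7.png',cv2.resize(A[100:384,100:384],(600,600),interpolation=2)[:,:,::-1])"
```

```text
clock: 28.05
ee_pos: [0.3945, 0.3057, 0.0895]
orientation: [[-0.001, 1.0, -0.0], [1.0, 0.001, -0.0], [-0.0, -0.0, -1.0]]
wrist_force: [1.0, -0.7, 0.1]
grip_width: 0.799
grasp_force: 0.0
clock: 28.25
ee_pos: [0.3953, 0.3052, 0.0904]
orientation: [[0.001, 1.0, 0.0], [1.0, -0.001, 0.0], [0.0, 0.0, -1.0]]
wrist_force: [0.1, 0.5, 0.1]
grip_width: 0.802
grasp_force: 0.0
at [0.3953 0.3052 0.0904] psi -0.0 tilt [0.0001 0.    ] | rz -0.0 x 0.01 y -0.01 z 4.17 w 0.802 F [0.1 0.5 0.1] t 28.25 gf 0.0
```

View pics/d7.png

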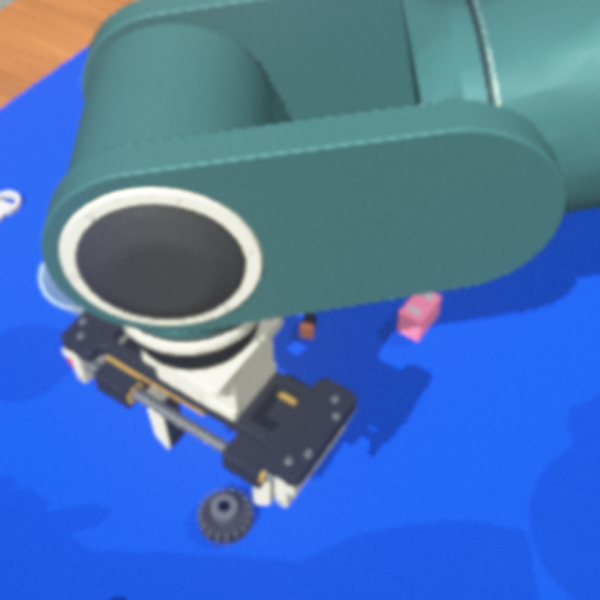

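The gear lies at crop (225,515), where it was before, and the open fingers straddle it from above. I'll descend and grip the disc.

```bash
python3 -m inch '[{"x":0,"y":0,"z":1,"rx":0,"ry":0,"rz":0},{"x":0,"y":0,"z":1,"rx":0,"ry":0,"rz":0},{"x":0,"y":0,"z":1,"rx":0,"ry":0,"rz":0},{"x":0,"y":0,"z":0.7,"rx":0,"ry":0,"rz":0},{"x":0,"y":0,"z":0.45,"rx":0,"ry":0,"rz":0},{"x":0,"y":0,"z":0,"rx":0,"ry":0,"rz":0}]'
python3 -m inch '[{"x":0,"y":0,"z":0,"rx":0,"ry":0,"rz":0},{"x":0,"y":0,"z":0,"rx":0,"ry":0,"rz":0},{"x":0,"y":0,"z":0,"rx":0,"ry":0,"rz":0},{"x":0,"y":0,"z":0,"rx":0,"ry":0,"rz":0},{"x":0,"y":0,"z":0,"rx":0,"ry":0,"rz":0},{"x":0,"y":0,"z":0,"rx":0,"ry":0,"rz":0}]' 0.25
python3 -c "from h import *;go(.636,.030,.12,0)"
```

```text
clock: 28.9
ee_pos: [0.3948, 0.3052, 0.0062]
orientation: [[0.0, 1.0, -0.001], [1.0, -0.0, -0.001], [-0.001, -0.001, -1.0]]
wrist_force: [0.0, -0.3, 0.5]
grip_width: 0.799
grasp_force: 0.0
clock: 29.5
ee_pos: [0.3952, 0.3056, 0.0072]
orientation: [[-0.0, 1.0, 0.0], [1.0, 0.0, 0.0], [0.0, 0.0, -1.0]]
wrist_force: [-0.6, -0.6, 3.8]
grip_width: 0.459
grasp_force: 30.0
at [0.3952 0.3056 0.0072] psi 0.0 tilt [0.0004 0.0003] | rz 0.0 x -13.78 y 12.04 z -5.64 w 0.459 F [-0.6 -0.6  3.8] t 29.5 gf 30.0
```

```bash
python3 -m inch '[{"x":0,"y":0,"z":-1,"rx":0,"ry":0,"rz":0},{"x":0,"y":0,"z":-1,"rx":0,"ry":0,"rz":0},{"x":0,"y":0,"z":-1,"rx":0,"ry":0,"rz":0},{"x":0,"y":0,"z":-1,"rx":0,"ry":0,"rz":0},{"x":0,"y":0,"z":-1,"rx":0,"ry":0,"rz":0},{"x":0,"y":0,"z":-1,"rx":0,"ry":0,"rz":0},{"x":-1,"y":0.86,"z":-0.4,"rx":0,"ry":0,"rz":0},{"x":-1,"y":0.86,"z":0,"rx":0,"ry":0,"rz":0},{"x":-1,"y":0.86,"z":0,"rx":0,"ry":0,"rz":0},{"x":-1,"y":0.86,"z":0,"rx":0,"ry":0,"rz":0},{"x":-1,"y":0.86,"z":0,"rx":0,"ry":0,"rz":0},{"x":-1,"y":0.86,"z":0,"rx":0,"ry":0,"rz":0},{"x":-1,"y":0.86,"z":0,"rx":0,"ry":0,"rz":0},{"x":-1,"y":0.86,"z":0,"rx":0,"ry":0,"rz":0},{"x":-1,"y":0.86,"z":0,"rx":0,"ry":0,"rz":0},{"x":-1,"y":0.86,"z":0,"rx":0,"ry":0,"rz":0},{"x":-1,"y":0.86,"z":0,"rx":0,"ry":0,"rz":0},{"x":-1,"y":0.86,"z":0,"rx":0,"ry":0,"rz":0},{"x":-0.9,"y":0.86,"z":0,"rx":0,"ry":0,"rz":0},{"x":-0.88,"y":0.86,"z":0,"rx":0,"ry":0,"rz":0}]'
python3 -m inch '[{"x":0,"y":0,"z":1,"rx":0,"ry":0,"rz":0},{"x":0,"y":0,"z":1,"rx":0,"ry":0,"rz":0},{"x":0,"y":0,"z":0,"rx":0,"ry":0,"rz":0},{"x":0,"y":0,"z":0,"rx":0,"ry":0,"rz":0}]'
python3 -c "
from h import *;go(.636,.030,.012)
A=arm.read_camera('side')[110:260,120:320];cv2.imwrite('pics/d8.png',cv2.resize(A,(800,600),interpolation=2)[:,:,::-1])"
```

```text
clock: 31.5
ee_pos: [0.6363, 0.0289, 0.1344]
orientation: [[0.0, 1.0, -0.001], [1.0, -0.0, 0.0], [0.0, -0.001, -1.0]]
wrist_force: [0.3, -0.9, -1.2]
grip_width: 0.459
grasp_force: 30.0
clock: 31.9
ee_pos: [0.6356, 0.0299, 0.0949]
orientation: [[-0.0, 1.0, -0.001], [1.0, 0.0, 0.0], [0.0, -0.001, -1.0]]
wrist_force: [-0.8, -0.6, -1.1]
grip_width: 0.467
grasp_force: 30.0
at [0.6356 0.0299 0.0949] psi 0.0 tilt [-0.0008  0.    ] | rz -0.0 x 0.0 y 0.02 z 4.15 w 0.467 F [-0.8 -0.6 -1.1] t 31.9 gf 30.0
```

View pics/d8.png

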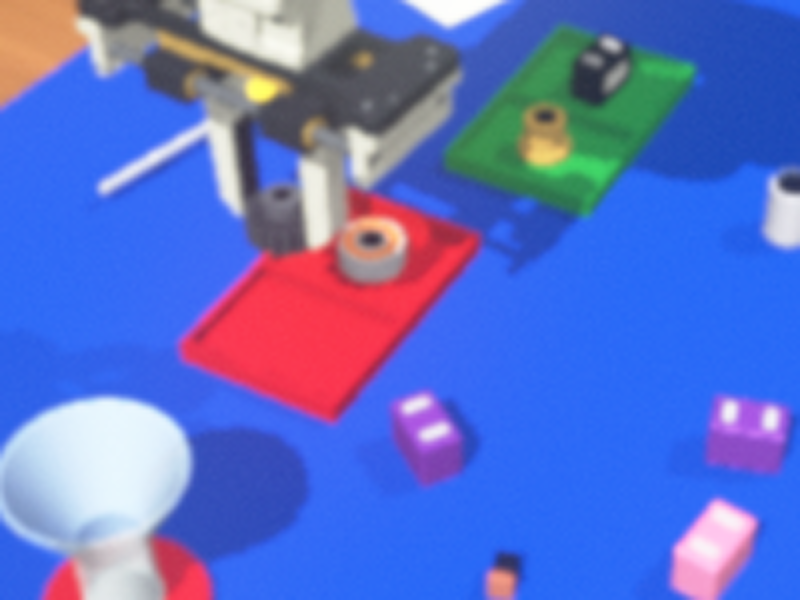

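The bearing lies flat in the far red compartment, at crop (372,255). The gear is held level with its hub up. I'll lower it into the near compartment.

```bash
python3 -m inch '[{"x":0,"y":0,"z":1,"rx":0,"ry":0,"rz":0},{"x":0,"y":0,"z":1,"rx":0,"ry":0,"rz":0},{"x":0,"y":0,"z":1,"rx":0,"ry":0,"rz":0},{"x":0,"y":0,"z":0.7,"rx":0,"ry":0,"rz":0},{"x":0,"y":0,"z":0.45,"rx":0,"ry":0,"rz":0},{"x":0,"y":0,"z":0,"rx":0,"ry":0,"rz":0},{"x":0,"y":0,"z":0,"rx":0,"ry":0,"rz":0}]'
python3 -m inch '[{"x":0,"y":0,"z":0,"rx":0,"ry":0,"rz":0},{"x":0,"y":0,"z":0,"rx":0,"ry":0,"rz":0},{"x":0,"y":0,"z":0,"rx":0,"ry":0,"rz":0},{"x":0,"y":0,"z":-0.5,"rx":0,"ry":0,"rz":0},{"x":0,"y":0,"z":-1,"rx":0,"ry":0,"rz":0},{"x":0,"y":0,"z":-1,"rx":0,"ry":0,"rz":0},{"x":0,"y":0,"z":-1,"rx":0,"ry":0,"rz":0},{"x":0,"y":0,"z":-1,"rx":0,"ry":0,"rz":0},{"x":0,"y":0,"z":-1,"rx":0,"ry":0,"rz":0}]' 0.57
python3 -c "from h import *;go(.4441,.109,.1,11.4)"
```

```text
clock: 32.65
ee_pos: [0.6362, 0.0299, 0.0128]
orientation: [[-0.0, 1.0, 0.001], [1.0, 0.0, 0.0], [0.0, 0.001, -1.0]]
wrist_force: [0.1, -0.6, -1.5]
grip_width: 0.462
grasp_force: 30.0
clock: 33.55
ee_pos: [0.6358, 0.0299, 0.1237]
orientation: [[0.0, 1.0, 0.001], [1.0, -0.0, 0.0], [0.0, 0.001, -1.0]]
wrist_force: [0.8, 0.2, 0.4]
grip_width: 0.568
grasp_force: 0.0
at [0.6358 0.0299 0.1237] psi -0.0 tilt [0.0007 0.    ] | rz -2.49 x 5.77 y -8.62 z 1.19 w 0.568 F [0.8 0.2 0.4] t 33.55 gf 0.0
```

```bash
python3 -m inch '[{"x":0,"y":0,"z":0,"rx":0,"ry":0,"rz":-0.83},{"x":0,"y":0,"z":0,"rx":0,"ry":0,"rz":-0.83},{"x":0,"y":0,"z":0,"rx":0,"ry":0,"rz":-0.83},{"x":0.64,"y":-0.96,"z":0,"rx":0,"ry":0,"rz":0},{"x":0.64,"y":-0.96,"z":0,"rx":0,"ry":0,"rz":0},{"x":0.64,"y":-0.96,"z":0,"rx":0,"ry":0,"rz":0},{"x":0.64,"y":-0.96,"z":0,"rx":0,"ry":0,"rz":0},{"x":0.64,"y":-0.96,"z":0,"rx":0,"ry":0,"rz":0},{"x":0.64,"y":-0.96,"z":0,"rx":0,"ry":0,"rz":0},{"x":0.64,"y":-0.96,"z":0,"rx":0,"ry":0,"rz":0},{"x":0.64,"y":-0.96,"z":0,"rx":0,"ry":0,"rz":0},{"x":0.64,"y":-0.94,"z":0,"rx":0,"ry":0,"rz":0},{"x":0,"y":0,"z":1,"rx":0,"ry":0,"rz":0},{"x":0,"y":0,"z":1,"rx":0,"ry":0,"rz":0},{"x":0,"y":0,"z":0,"rx":0,"ry":0,"rz":0},{"x":0,"y":0,"z":0,"rx":0,"ry":0,"rz":0}]' 0.5
python3 -c "
from h import *;go(.4441,.1095,.004)
A=arm.read_camera('side');cv2.imwrite('pics/d9.png',cv2.resize(A[100:300,140:340],(600,600),interpolation=2)[:,:,::-1])"
```

```text
clock: 35.15
ee_pos: [0.4441, 0.1087, 0.0828]
orientation: [[-0.198, 0.98, 0.0], [0.98, 0.198, 0.0], [0.0, 0.0, -1.0]]
wrist_force: [1.1, 0.3, 0.3]
grip_width: 0.496
grasp_force: 0.0
at [0.4441 0.1087 0.0828] psi 11.4 tilt [0.0002 0.0001] | rz -0.0 x 0.04 y 0.01 z 3.94 w 0.496 F [1.1 0.3 0.3] t 35.15 gf 0.0
```

View pics/d9.png

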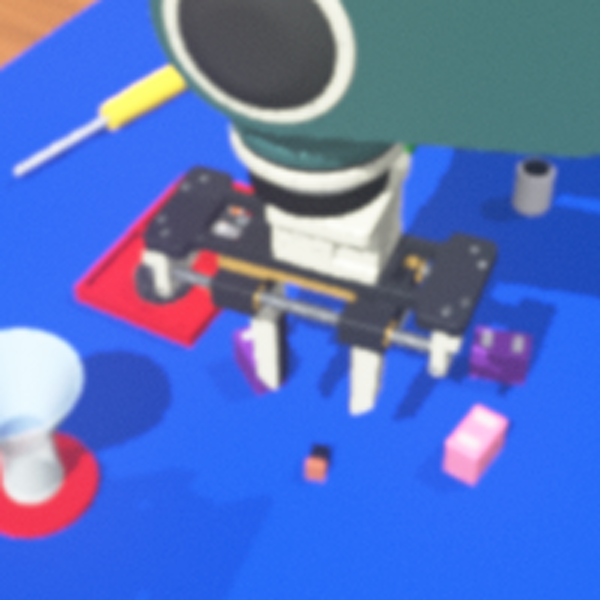

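The brush is at crop (317,463), below the fingers, with clear space around it. I'll descend and grip.

```bash
python3 -m inch '[{"x":0.04,"y":0,"z":1,"rx":0,"ry":0,"rz":0},{"x":0,"y":0,"z":1,"rx":0,"ry":0,"rz":0},{"x":0,"y":0,"z":1,"rx":0,"ry":0,"rz":0},{"x":0,"y":0,"z":0.6,"rx":0,"ry":0,"rz":0},{"x":0,"y":0,"z":0.35,"rx":0,"ry":0,"rz":0},{"x":0,"y":0,"z":0,"rx":0,"ry":0,"rz":0}]'
python3 -m inch '[{"x":0,"y":0,"z":0,"rx":0,"ry":0,"rz":0},{"x":0,"y":0,"z":0,"rx":0,"ry":0,"rz":0},{"x":0,"y":0,"z":0,"rx":0,"ry":0,"rz":0},{"x":0,"y":0,"z":0,"rx":0,"ry":0,"rz":0},{"x":0,"y":0,"z":0,"rx":0,"ry":0,"rz":0},{"x":0,"y":0,"z":0,"rx":0,"ry":0,"rz":0}]' 0.02
python3 -c "from h import *;go(.5925,.2225,.13)"
```

```text
clock: 35.8
ee_pos: [0.4439, 0.1094, 0.0028]
orientation: [[-0.198, 0.98, -0.0], [0.98, 0.198, -0.0], [0.0, -0.0, -1.0]]
wrist_force: [0.8, 0.1, 0.4]
grip_width: 0.502
grasp_force: 0.0
clock: 36.4
ee_pos: [0.444, 0.1095, 0.0031]
orientation: [[-0.198, 0.98, 0.0], [0.98, 0.198, 0.0], [0.0, 0.0, -1.0]]
wrist_force: [0.2, 0.4, 2.8]
grip_width: 0.126
grasp_force: 30.0
at [0.444  0.1095 0.0031] psi 11.4 tilt [0.0003 0.0001] | rz -0.0 x 4.07 y 8.4 z -6.35 w 0.126 F [0.2 0.4 2.8] t 36.4 gf 30.0
```

Width is 11.7 mm, so the brush is gripped. I'll lift clear above the rim, then go over the funnel.

```bash
python3 -m inch '[{"x":0,"y":0,"z":-1,"rx":0,"ry":0,"rz":0},{"x":0,"y":0,"z":-1,"rx":0,"ry":0,"rz":0},{"x":0,"y":0,"z":-1,"rx":0,"ry":0,"rz":0},{"x":0,"y":0,"z":-1,"rx":0,"ry":0,"rz":0},{"x":0,"y":0,"z":-1,"rx":0,"ry":0,"rz":0},{"x":0,"y":0,"z":-1,"rx":0,"ry":0,"rz":0},{"x":0,"y":0,"z":-0.8,"rx":0,"ry":0,"rz":0},{"x":0.45,"y":0.93,"z":0,"rx":0,"ry":0,"rz":0},{"x":0.45,"y":0.93,"z":0,"rx":0,"ry":0,"rz":0},{"x":0.45,"y":0.93,"z":0,"rx":0,"ry":0,"rz":0},{"x":0.45,"y":0.93,"z":0,"rx":0,"ry":0,"rz":0},{"x":0.45,"y":0.93,"z":0,"rx":0,"ry":0,"rz":0},{"x":0.45,"y":0.93,"z":0,"rx":0,"ry":0,"rz":0},{"x":0.45,"y":0.93,"z":0,"rx":0,"ry":0,"rz":0},{"x":0.45,"y":0.93,"z":0,"rx":0,"ry":0,"rz":0},{"x":0.45,"y":0.93,"z":0,"rx":0,"ry":0,"rz":0},{"x":0,"y":0,"z":0,"rx":0,"ry":0,"rz":0},{"x":0,"y":0,"z":0,"rx":0,"ry":0,"rz":0}]'
python3 -c "
from h import *;go(.5925,.2225,.117)
A=arm.read_camera('side');cv2.imwrite('pics/d10.png',cv2.resize(A[120:300,80:260],(600,600),interpolation=2)[:,:,::-1])"
```

```text
clock: 38.2
ee_pos: [0.5917, 0.2219, 0.1383]
orientation: [[-0.198, 0.98, -0.001], [0.98, 0.198, -0.0], [-0.0, -0.001, -1.0]]
wrist_force: [0.1, 0.5, -0.9]
grip_width: 0.126
grasp_force: 30.0
at [0.5917 0.2219 0.1383] psi 11.4 tilt [-0.0012 -0.0005] | rz -0.0 x 0.02 y 0.05 z 1.06 w 0.126 F [ 0.1  0.5 -0.9] t 38.2 gf 30.0
```

View pics/d10.png

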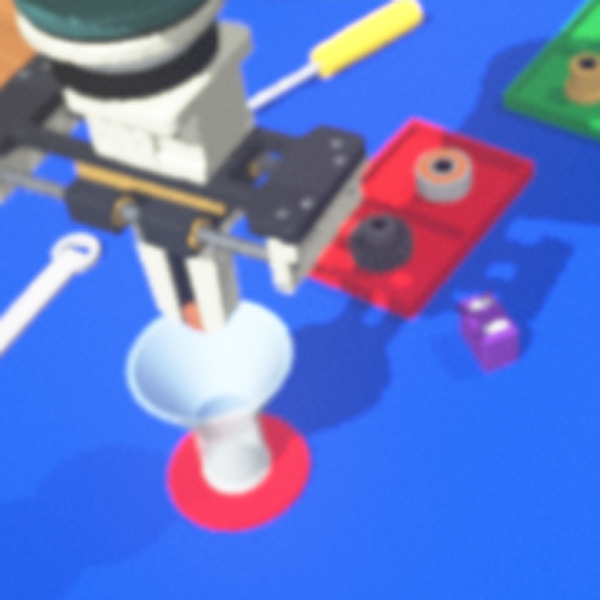

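The gear and bearing sit in the red tray, at crop (380,243) and (443,173). The brush is held over the funnel, whose rim centre is at about crop (211,365). I'll lower a little and release.

```bash
python3 -m inch '[{"x":0.02,"y":0.05,"z":0.6,"rx":0,"ry":0,"rz":0},{"x":0,"y":0,"z":0.45,"rx":0,"ry":0,"rz":0},{"x":0,"y":0,"z":0,"rx":0,"ry":0,"rz":0},{"x":0,"y":0,"z":0,"rx":0,"ry":0,"rz":0}]'
python3 -m inch '[{"x":0,"y":0,"z":0,"rx":0,"ry":0,"rz":0},{"x":0,"y":0,"z":0,"rx":0,"ry":0,"rz":0},{"x":0,"y":0,"z":0,"rx":0,"ry":0,"rz":0},{"x":0,"y":0,"z":0,"rx":0,"ry":0,"rz":0},{"x":0,"y":0,"z":0,"rx":0,"ry":0,"rz":0},{"x":0,"y":0,"z":-1,"rx":0,"ry":0,"rz":0},{"x":0,"y":0,"z":-1,"rx":0,"ry":0,"rz":0},{"x":0,"y":0,"z":-1,"rx":0,"ry":0,"rz":0},{"x":0,"y":0,"z":-1,"rx":0,"ry":0,"rz":0},{"x":0,"y":0,"z":-1,"rx":0,"ry":0,"rz":0},{"x":0,"y":0,"z":-1,"rx":0,"ry":0,"rz":0},{"x":0,"y":0,"z":0,"rx":0,"ry":0,"rz":0},{"x":0,"y":0,"z":0,"rx":0,"ry":0,"rz":0},{"x":0,"y":0,"z":0,"rx":0,"ry":0,"rz":0},{"x":0,"y":0,"z":0,"rx":0,"ry":0,"rz":0}]' 0.35
python3 -c "
from h import *;go(.5925,.2225,.117)
A=arm.read_camera('side');cv2.imwrite('pics/d11.png',cv2.resize(A[70:290,90:390],(800,587),interpolation=2)[:,:,::-1])"
```

```text
clock: 38.65
ee_pos: [0.5925, 0.2224, 0.1175]
orientation: [[-0.198, 0.98, -0.001], [0.98, 0.198, -0.0], [-0.0, -0.001, -1.0]]
wrist_force: [0.1, -0.2, 0.9]
grip_width: 0.124
grasp_force: 30.0
clock: 40.15
ee_pos: [0.5925, 0.2225, 0.2366]
orientation: [[-0.198, 0.98, -0.002], [0.98, 0.198, -0.0], [-0.0, -0.002, -1.0]]
wrist_force: [-0.2, -0.8, -0.6]
grip_width: 0.354
grasp_force: 0.0
at [0.5925 0.2225 0.2366] psi 11.4 tilt [-0.0015 -0.0005] | rz -0.0 x 0.0 y -0.0 z 5.98 w 0.354 F [-0.2 -0.8 -0.6] t 40.15 gf 0.0
```

View pics/d11.png

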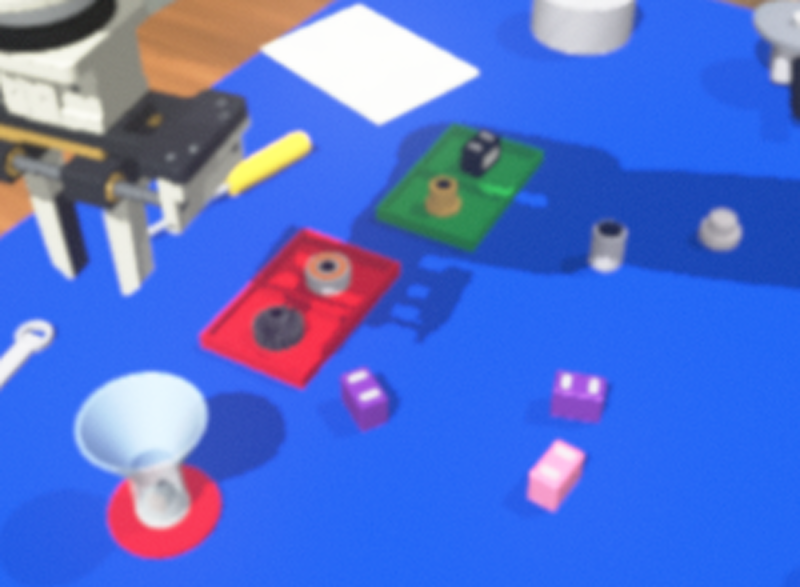

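All four tray parts lie in their compartments, and something darker shows in the tube at crop (163,492). That was my fifteenth picture, one over the limit of 14, so I'll check the brush numerically and view nothing more.

```bash
python3 -c "
from h import *
old=cv2.imread('pics/side0.png')[:,:,::-1].astype(int);A=arm.read_camera('side');d=np.abs(A.astype(int)-old).sum(2)
d=cv2.GaussianBlur(d.astype(np.float32),(3,3),0)
m=np.zeros_like(d);m[240:275,135:170]=d[240:275,135:170];ys,xs=np.where(m>50);print(len(xs),m.max())
c=(np.average(xs,weights=m[ys,xs]),np.average(ys,weights=m[ys,xs]));print(c)
o,r=ray('side',[c]);r=r[0];t=np.dot(np.array([.5925,.2225])-o[:2],r[:2])/np.dot(r[:2],r[:2]);print('nearest to axis',o+t*r)
f=np.zeros_like(d);f[210:238,118:170]=d[210:238,118:170];print('funnel diff',f.max())
print(np.round(cen(blob(A,(318,162),r=16))),np.round(cen(blob(A,(360,156),r=16))))"
```

```text
52 147.75
(np.float64(151.5038659612983), np.float64(252.63869048454316))
nearest to axis [0.59006923 0.21927565 0.03053397]
funnel diff 24.125
[317. 163.] [360. 156.]
```

The change lies on the tube's axis at about 30 mm height, so the brush is in the tube. The funnel is empty, and the can and knob have not moved.

```bash
python3 -c "
from bench import arm
print(arm.hand_in())"
```

```text
the job is handed in; nothing more can be done
None
```

Both kits are made up in the order asked and the job is handed in at about 40 s; camera checks put all five parts in place and the can and knob unmoved, but I viewed 15 pictures, one over the limit of 14.

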